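Nest the kidney dish in its tray

TASK

Put the steel kidney-shaped dish away in the larger, shallow kidney-shaped tray: turn it until its curve follows the curve of the tray, and set it down so that it stands flat on the tray's floor. Leave the oval dish where it is.

Things in the scene. Friction and masses are not known exactly. Their poses are not given: they have to be found in the camera images.
- kidney_dish_centre (a point): Dish to put away: loose open steel kidney (bean-shaped) dish, 0.14 kg, 154 mm long, 77 wide overall, 50 high, wall and floor 3 mm. Point: half-way up (25 mm over its underside) at its waist, midway between the long walls. x along the waist; y across it towards the bulging wall (hollow side at -y); z up. Grip across the waist: outer walls 54 mm apart along y at the rim, 48 at the foot.
- kidney_tray: Larger shallow steel kidney tray, loose, 0.4 kg, 186 mm long, 109 wide overall, 24 high, floor 3 mm. At the waist 66 mm wide inside at the floor, 76 at the rim, 86 over the rim. Origin: underside, at the waist, midway between the long walls. x along the waist, y across it towards the bulging wall. Nested: dish point over this origin, x and y directions alike; turned end for end it does not fit.
- oval_dish_centre (a point): Bystander: loose open steel dish of the same size and finish (154 mm long, 54 wide, 50 high) but with a straight-sided oval outline. Point: its centre, half-way up. x along its length. It may stand on either side of the kidney dish.
There are look-alikes about, which are no part of the job. Leave any orange look-alike of the part that bears kidney_dish_centre alone.

How it is judged:
At the end, for the whole second after the job is handed in: The kidney dish stands flat on the tray's floor (middle under 34 mm above the tray's underside, within 20 mm and 15 degrees of the tray, tilt under 5 degrees), released and at rest; the tray flat on the worktop; the oval dish not moved over 30 mm (z of kidney_dish_centre in the frame of kidney_tray below 0.034 m and horizontal distance between kidney_dish_centre and kidney_tray below 0.02 m and angle between the x axis of kidney_dish_centre and the x axis of kidney_tray, either way round below 0.26 rad and angle between kidney_dish_centre's own z axis and vertical below 0.09 rad and angle between kidney_tray's own z axis and vertical below 0.07 rad and height (world z) of kidney_tray below 0.01 m and linear speed of kidney_dish below 0.02 m/s); the robot touches nothing.
It fails at once if the oval dish is moved more than 30 mm (distance of oval_dish_centre from where it was at the start of the episode above 0.03 m).
It also fails if it takes over 38 s, if anything falls off the work surface, if the arm or the gripper's body presses on something with over 40 N, if the wrist force passes 120 N, or if a joint passes its speed limit or range.

ROBOT

A 6-joint arm with a two-finger parallel gripper is mounted at the origin on a cart in front of the work surface, level with it; the furniture and walls round the work are solid. World frame = base frame: x ahead of the robot, y to its left, z up, the work surface at z = 0. Lengths are in m, angles in rad, forces in N, time in s.
With the tool pointing down it reaches from about 0.15 to 0.775 m from the base axis. Payload 6.1 kg.
Tool frame: the origin (TCP) lies at the very end of the fingers, on their centre line; the grasp point (between the pads) lies 19 mm behind it (tcp_to_grasp is the distance from the TCP to the grasp point, in m); z points along the fingers, y is the line along which they close (so a half turn about z gives the same grasp; the last joint's range is limited). The gripper opens to 85 mm and grips with 20 to 120 N. Pads are 22 mm wide; open, the fingers measure 114 mm over their backs; the gripper's body (76 mm by 85 mm) begins 54 mm behind the grasp point. The pads swing forward as they close: fully open they stand 13 mm farther back than shut.
Start: joints at [1.186, 0.126, -0.04, 1.405, 0, 1.571], TCP at [0.197, 0.487, 0.231] pointing down, gripper open.
Joint ranges: [-2.72, 2.72], [-0.95, 1.95], [-1.27, 1.35], [-1.78, 2.02], [-1.46, 1.47], [-3.14, 3.14]. Speed limits (rad/s): [2.39, 2.39, 3.01, 3.14, 3.14, 3.14].

INTERFACE

Orientations are given as [roll, pitch, yaw] about the fixed x, y, z axes, in that order (R = Rz(yaw) Ry(pitch) Rx(roll)).
In Python, from bench import get_state, get_image, calibration, finish_job, tcp_to_grasp gives the robot as it stands.
- The arm moves only by the tool apply_moves, never from a script. Its argument "motion" is a list of rows, each an object of numbers: "x", "y", "z": the shift along the tool's x, y, z in m; "ax", "ay", "az": the turn, a rotation vector about the tool's x, y, z in rad. A call has 1 to 20 rows; each row is the pose to reach, as a shift and turn from the pose commanded when the call began, along the tool's axes at that moment; what a row does not reach only later rows make up. A row lasts 1/12 s, in which the tool goes at most 41.7 mm and 7.16 degrees, less where a joint would pass 70% of its speed; a pose out of reach is approached as far as the arm can. A call with a gripper value outside its range is refused whole. "fingers" is the opening in per cent of the stroke, from 0 (shut) to 100 (fully open), set as the call begins (left out, the last holds). The fingers move at their own pace and stop on an object; "newtons" is the grip in N (left out, the last holds). Time passes only in rows, so rows that repeat a pose let the fingers close. It gives the time, the measured TCP pose, the force, the opening and the grip force at its end, in the units of the state.
- get_state(): the state, without advancing time (a new reading comes with each control period).
- get_image(name): name is "scene" or "top" or "wrist"; returns the picture (384x512x3 uint8, red, green, blue); there is no depth.
- calibration(name): a dict with "K" (3x3 intrinsics, pixels), "rvec" (rotation vector, rad) and "tvec" (3), from world to camera coordinates, as OpenCV has them; the wrist camera has in their place "T_tool_cam" (4x4, takes a point from camera to tool coordinates, whose origin is the TCP and whose axes are the flange's). Camera axes: x right, y down, z forward; pixel columns grow to the right and rows downward; lengths in m; the calibration is good to about 2 mm. A picture is of the moment at which its call begins: read the wrist's pose just before it. calibration takes no time and is no camera call.
- finish_job(): hands the job in; it is judged then, once.
The state is a dict: "t": time; "joints": joint angles; "dq": joint speeds; "effort": joint torques, N m; "position": TCP position; "eef_rot": TCP orientation; "contact_force": force on the tool from outside, world axes, zero at the start; "moment": the same for the moment, N m; "opening": finger opening in m; "finger_force": force on a finger pad.
Only numpy, scipy, OpenCV 4.12 (cv2) and the standard library are available. Lean on these libraries where they do the work, as an engineer would, in place of code of your own. Each camera call takes 0.05 s, during which the arm holds its last target. There are 200 camera calls.

## Working session

There is one attempt and no reset: what is moved stays moved. The work goes in short steps, Python scripts to look and compute and a tool call to move; the robot and the scene stay as the last step left them, time stands still between calls to the robot, and variables do not carry over. Pictures are saved under pics/ and viewed, at most 10 in all, crops included, and the job is handed in when it is done.

Besides the shell and the picture viewer there is one more tool, called after "Request:" as a command line: name --argument value ..., lists and objects as JSON in quotes. apply_moves: Moves the arm, as the interface text tells. Its arguments: {"type":"object","properties":{"motion":{"type":"array"},"fingers":{"type":"number"},"newtons":{"type":"number"}},"required":["motion"]}

```bash
mkdir -p pics; ls; python3 - <<'E'
from bench import *
import cv2,numpy as np
s=get_state(); print(s['t'],s['position'],s['eef_rot'],s['opening'],tcp_to_grasp)
for n in ("scene","top"):
    im=get_image(n); cv2.imwrite(f"pics/{n}0.png",im[:,:,::-1]); c=calibration(n); R=cv2.Rodrigues(np.array(c['rvec']))[0]
    print(n,np.round(c['K'],1).tolist(),(-R.T@np.array(c['tvec']).ravel()).round(3))
E
```

```text
pics
0.0 [0.19692937 0.48621888 0.23050565] [-3.13996234e+00  2.01759202e-05  2.75677005e+00] 0.08535274401028456 0.0187
scene [[384.1, 0.0, 255.0], [0.0, 384.1, 188.9], [0.0, 0.0, 1.0]] [-0.085  0.828  0.528]
top [[468.8, 0.0, 250.0], [0.0, 468.8, 188.6], [0.0, 0.0, 1.0]] [0.387 0.025 1.344]
```

View pics/top0.png

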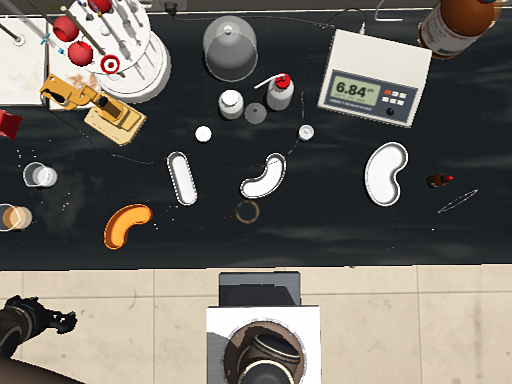

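View pics/scene0.png

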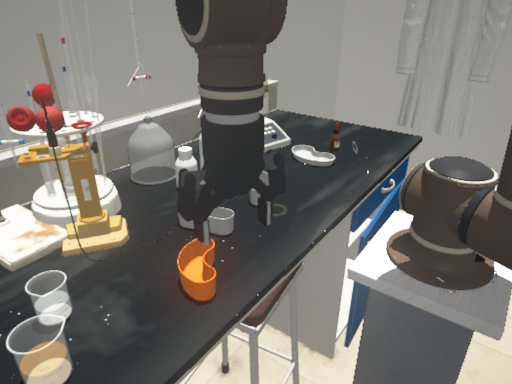

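Candidates: the steel kidney dish at (264,176) in top, which has a bean shape and is what I want. The oval dish at (182,178) has straight sides. The orange look-alike is at (127,226). The larger tray is at (386,174). Next I measure these and check a close crop.

```bash
cat > h.py <<'E'
import cv2,numpy as np
from bench import *
def cam(n,s=None):
    c=calibration(n);K=np.array(c['K'])
    if n=='wrist':
        from scipy.spatial.transform import Rotation as Ro
        T=np.array(c['T_tool_cam']);Rt=Ro.from_euler('xyz',s['eef_rot']).as_matrix()
        return K,Rt@T[:3,:3],Rt@T[:3,3]+np.array(s['position'])
    R=cv2.Rodrigues(np.array(c['rvec'],float))[0]
    return K,R.T,-R.T@np.array(c['tvec'],float).ravel()
def ray(C,uv,z):
    K,R,o=C; uv=np.atleast_2d(uv).astype(float)
    d=(R@np.linalg.inv(K)@np.c_[uv,np.ones(len(uv))].T).T
    return o+d*((z-o[2])/d[:,2])[:,None]
def proj(C,p):
    K,R,o=C;q=K@R.T@(np.array(p)-o);return q[:2]/q[2]
def mask(im,box,thr=90):
    m=np.zeros(im.shape[:2],np.uint8);x0,y0,x1,y1=box
    m[y0:y1,x0:x1]=(im[y0:y1,x0:x1].max(2)>thr)*255
    m=cv2.morphologyEx(m,cv2.MORPH_OPEN,np.ones((3,3),np.uint8)) 
    return max(cv2.findContours(m,cv2.RETR_EXTERNAL,cv2.CHAIN_APPROX_NONE)[0],key=cv2.contourArea)
def bean(P):
    """P: Nx2 outline (m). waist centre, yaw of x axis, length, width, waist width"""
    q=np.round((P-P.mean(0))*1e5).astype(np.int32).reshape(-1,1,2)
    h=cv2.convexHull(q,returnPoints=False); h[::-1].sort(axis=0)
    d=cv2.convexityDefects(q,h)[:,0]; a,b,f,dep=d[d[:,3].argmax()]
    A,B,F=P[a],P[b],P[f]
    x=(B-A)/np.linalg.norm(B-A); n=np.array([-x[1],x[0]])
    if (F-A)@n<0:n=-n
    x=np.array([n[1],-n[0]])     # y=n -> x
    # waist centre along x: middle of the extents
    s=P@x; m=(s.max()+s.min())/2; near=abs(s-m)<.006; t=P@n
    tn=t[near]; mid=(tn.max()+tn.min())/2
    lo=tn[tn<mid].max();hi=tn[tn>mid].max()
    return dict(c=(m*x+(lo+hi)/2*n).round(4),yaw=round(float(np.arctan2(x[1],x[0])),3),L=round(float(np.ptp(s)),4),W=round(float(np.ptp(t)),4),waist=round(float(hi-lo),4),F=(F@x-m).round(4))
E
python3 - <<'E'
from h import *
s=get_state();im=cv2.imread('pics/top0.png');C=cam('top')
print(proj(C,s['position']),C[1].round(3).tolist())
for n,b,z in(('dish',(236,148,292,203),.05),('tray',(358,136,414,212),.024),('oval',(160,146,204,212),.05)):
    c=mask(im,b)[:,0]; P=ray(C,c,z)[:,:2]
    print(n,bean(P) if n!='oval' else (P.mean(0),cv2.minAreaRect(P.astype(np.float32))))
cr=lambda b:cv2.resize(im[b[1]:b[3],b[0]:b[2]],None,fx=3,fy=3,interpolation=cv2.INTER_CUBIC)
cv2.imwrite('pics/crop1.png',cr((150,130,415,220)))
E
```

```text
[ 56.82038043 306.95647346] [[-0.015, -0.997, 0.073], [-1.0, 0.015, 0.004], [-0.005, -0.073, -0.997]]
dish {'c': array([ 0.4967, -0.0174]), 'yaw': 2.364, 'L': 0.1378, 'W': 0.0637, 'waist': 0.0392, 'F': np.float64(-0.0115)}
tray {'c': array([ 0.5286, -0.3325]), 'yaw': -0.26, 'L': 0.184, 'W': 0.0985, 'waist': 0.0744, 'F': np.float64(-0.0067)}
oval (array([0.51065269, 0.21481406]), ((0.5087674260139465, 0.21409952640533447), (0.13957099616527557, 0.048663124442100525), 15.680479049682617))
```

View pics/crop1.png

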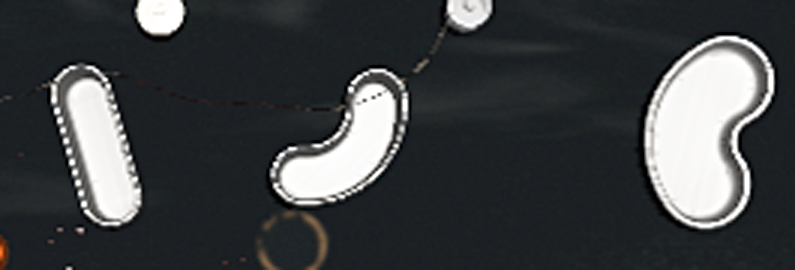

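Top crop shows the steel bean with its hollow up-left, the straight oval to its left, and the tray with its hollow to the right. The choice holds. The mask missed the dark inner walls, so I'll tighten it.

```bash
cat >> h.py <<'E'
def mask2(im,box,thr=55,k=7):
    x0,y0,x1,y1=box;S=4
    g=cv2.resize(im[y0:y1,x0:x1].max(2),None,fx=S,fy=S,interpolation=cv2.INTER_CUBIC)
    m=(g>thr).astype(np.uint8)*255
    m=cv2.morphologyEx(m,cv2.MORPH_CLOSE,cv2.getStructuringElement(2,(13,13)))
    c=max(cv2.findContours(m,cv2.RETR_EXTERNAL,cv2.CHAIN_APPROX_NONE)[0],key=cv2.contourArea)
    f=cv2.drawContours(np.zeros_like(m),[c],-1,255,-1); f=cv2.morphologyEx(f,cv2.MORPH_OPEN,cv2.getStructuringElement(2,(25,25)))
    c=max(cv2.findContours(f,cv2.RETR_EXTERNAL,cv2.CHAIN_APPROX_NONE)[0],key=cv2.contourArea)[:,0]
    return (c+.5)/S-.5+[x0,y0]
E
python3 - <<'E'
from h import *
im=cv2.imread('pics/top0.png');C=cam('top')
for n,b,z in(('dish',(236,148,292,203),.05),('tray',(358,136,414,212),.024),('oval',(160,146,204,212),.05)):
  for t in (50,65):
    P=ray(C,mask2(im,b,t),z)[:,:2]
    print(n,t,bean(P) if n!='oval' else cv2.minAreaRect(P.astype(np.float32)))
print(np.array(calibration('wrist')['T_tool_cam']).round(3).tolist(), calibration('wrist')['K'][0][0])
E
```

```text
dish 50 {'c': array([ 0.4975, -0.0175]), 'yaw': 2.344, 'L': 0.17, 'W': 0.0804, 'waist': 0.0568, 'F': np.float64(-0.0057)}
dish 65 {'c': array([ 0.4981, -0.0178]), 'yaw': 2.339, 'L': 0.1665, 'W': 0.0797, 'waist': 0.0563, 'F': np.float64(0.001)}
tray 50 {'c': array([ 0.5265, -0.3379]), 'yaw': -0.265, 'L': 0.1871, 'W': 0.1126, 'waist': 0.0885, 'F': np.float64(0.0025)}
tray 65 {'c': array([ 0.5267, -0.338 ]), 'yaw': -0.265, 'L': 0.1864, 'W': 0.1122, 'waist': 0.0882, 'F': np.float64(0.0031)}
oval 50 ((0.5138611197471619, 0.2197847068309784), (0.1561174988746643, 0.059146903455257416), 15.951279640197754)
oval 65 ((0.5140767097473145, 0.21986977756023407), (0.1552526354789734, 0.058801840990781784), 15.950787544250488)
[[-0.0, -0.964, -0.266, 0.066], [1.0, -0.0, -0.001, 0.001], [0.001, -0.266, 0.964, -0.143], [0.0, 0.0, 0.0, 1.0]] 338.80537017533663
```

Request:
apply_moves --motion '[{"x": -0.468,"y": -0.354,"z": 0.03,"az": 0.417},{"x": -0.468,"y": -0.354,"z": 0.03,"az": 0.417},{"x": -0.468,"y": -0.354,"z": 0.03,"az": 0.417},{"x": -0.468,"y": -0.354,"z": 0.03,"az": 0.417},{"x": -0.468,"y": -0.354,"z": 0.03,"az": 0.417},{"x": -0.468,"y": -0.354,"z": 0.03,"az": 0.417},{"x": -0.468,"y": -0.354,"z": 0.03,"az": 0.417},{"x": -0.468,"y": -0.354,"z": 0.03,"az": 0.417},{"x": -0.468,"y": -0.354,"z": 0.03,"az": 0.417},{"x": -0.468,"y": -0.354,"z": 0.03,"az": 0.417},{"x": -0.468,"y": -0.354,"z": 0.03,"az": 0.417},{"x": -0.468,"y": -0.354,"z": 0.03,"az": 0.417},{"x": -0.468,"y": -0.354,"z": 0.03,"az": 0.417},{"x": -0.468,"y": -0.354,"z": 0.03,"az": 0.417},{"x": -0.468,"y": -0.354,"z": 0.03,"az": 0.417},{"x": -0.468,"y": -0.354,"z": 0.03,"az": 0.417},{"x": -0.468,"y": -0.354,"z": 0.03,"az": 0.417},{"x": -0.468,"y": -0.354,"z": 0.03,"az": 0.417},{"x": -0.468,"y": -0.354,"z": 0.03,"az": 0.417},{"x": -0.468,"y": -0.354,"z": 0.03,"az": 0.417}]' --fingers 100 --newtons 40

```text
validation failed for argument at $.mo...
```

```bash
python3 - <<'E'
from h import *
s=get_state();im=get_image('wrist');cv2.imwrite('pics/w1.png',im[:,:,::-1]);C=cam('wrist',s)
print(s['t'],s['position'],s['eef_rot'],s['joints'])
print(proj(C,[.498,-.018,.05]),proj(C,[.498,-.018,0]))
E
```

```text
0.1 [0.1969285  0.48626479 0.2306126 ] [-3.14015823e+00 -8.20777139e-06  2.75677904e+00] [ 1.18599785e+00  1.26317046e-01 -4.04963711e-02  1.40541734e+00
  8.22947759e-06  1.57081145e+00]
[ -3.01557761 511.25319133] [ 22.40113556 471.57955202]
```

View pics/w1.png

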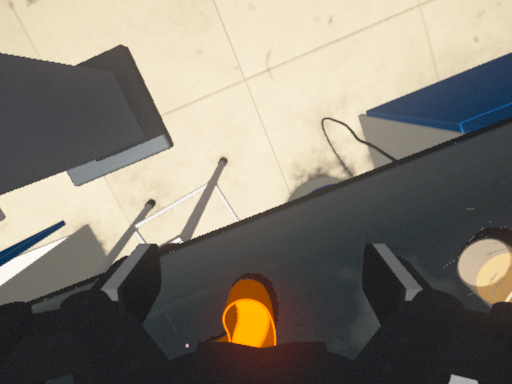

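The wrist view shows the start place, with the orange look-alike at (248,320) below the gripper. The move was refused, so nothing has moved. I'll try again with all six keys in each row.

Request:
apply_moves --motion '[{"x": -0.03,"y": -0.02,"z": 0.0,"ax": 0,"ay": 0,"az": 0.05}]' --fingers 100 --newtons 40

```text
t: 0.23
position: [0.2158, 0.4595, 0.2301]
eef_rot: [-3.141, -0.002, 2.711]
contact_force: [0.5, -0.0, 1.1]
opening: 0.0851
finger_force: 0.0
```

Request:
apply_moves --motion '[{"x": -0.033,"y": -0.022,"z": 0.002,"ax": 0,"ay": 0,"az": 0.03},{"x": -0.066,"y": -0.045,"z": 0.004,"ax": 0,"ay": 0,"az": 0.05},{"x": -0.1,"y": -0.068,"z": 0.006,"ax": 0,"ay": 0,"az": 0.08},{"x": -0.133,"y": -0.09,"z": 0.008,"ax": 0,"ay": 0,"az": 0.1},{"x": -0.166,"y": -0.113,"z": 0.01,"ax": 0,"ay": 0,"az": 0.13},{"x": -0.2,"y": -0.136,"z": 0.012,"ax": 0,"ay": 0,"az": 0.16},{"x": -0.233,"y": -0.159,"z": 0.015,"ax": 0,"ay": 0,"az": 0.18},{"x": -0.266,"y": -0.182,"z": 0.018,"ax": 0,"ay": 0,"az": 0.21},{"x": -0.3,"y": -0.205,"z": 0.02,"ax": 0,"ay": 0,"az": 0.24},{"x": -0.333,"y": -0.228,"z": 0.022,"ax": 0,"ay": 0,"az": 0.26},{"x": -0.366,"y": -0.25,"z": 0.024,"ax": 0,"ay": 0,"az": 0.29},{"x": -0.4,"y": -0.274,"z": 0.026,"ax": 0,"ay": 0,"az": 0.32},{"x": -0.43,"y": -0.295,"z": 0.028,"ax": 0,"ay": 0,"az": 0.34},{"x": -0.454,"y": -0.312,"z": 0.03,"ax": 0,"ay": 0,"az": 0.367},{"x": -0.454,"y": -0.312,"z": 0.03,"ax": 0,"ay": 0,"az": 0.367},{"x": -0.454,"y": -0.312,"z": 0.03,"ax": 0,"ay": 0,"az": 0.367},{"x": -0.454,"y": -0.312,"z": 0.03,"ax": 0,"ay": 0,"az": 0.367}]'

```text
t: 1.65
position: [0.4973, -0.0174, 0.201]
eef_rot: [-3.141, -0.001, 2.339]
contact_force: [-0.2, 1.3, 0.1]
opening: 0.0854
finger_force: 0.0
```

```bash
python3 - <<'E'
from h import *
s=get_state();im=get_image('wrist');cv2.imwrite('pics/w2.png',im[:,:,::-1]);C=cam('wrist',s)
print(s['t'],s['position'],s['eef_rot'],s['joints'])
print(proj(C,[.498,-.018,.05]),proj(C,[.498,-.018,0]))
E
```

```text
1.65 [ 0.49726926 -0.01735981  0.2009779 ] [-3.14101250e+00 -9.86524483e-04  2.33948057e+00] [-3.50546617e-02  7.64982755e-02 -1.60848097e-01  1.33456284e+00
  2.66984073e-04  7.67056983e-01]
[260.64866037 176.62212787] [260.80610705 165.7471678 ]
```

View pics/w2.png

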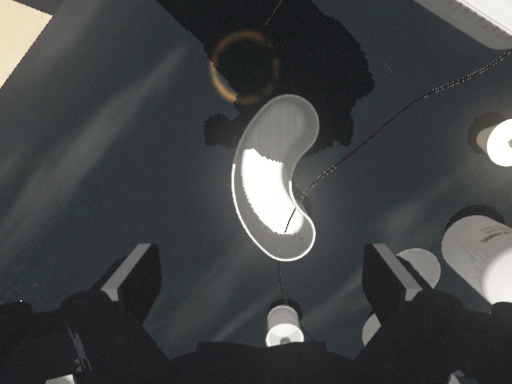

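Wrist view: the kidney dish spans x 232–320, y 94–261, with its waist along the closing line. There is a cable beneath it and a bottle at (282,325), which is beyond the dish's end and clear of the fingers.

```bash
python3 - <<'E'
from h import *
s=get_state();im=cv2.imread('pics/w2.png');C=cam('wrist',s)
for t in(70,85,100):
    c=mask2(im,(222,84,332,268),t); P=ray(C,c,.05)[:,:2]; print(t,c.min(0),c.max(0),bean(P))
E
```

```text
70 [221.625  93.625] [331.375 267.375] {'c': array([ 0.5158, -0.0202]), 'yaw': 2.691, 'L': 0.155, 'W': 0.1262, 'waist': 0.1038, 'F': np.float64(0.0221)}
85 [227.625  93.875] [318.875 261.625] {'c': array([ 0.509 , -0.0158]), 'yaw': 2.357, 'L': 0.1539, 'W': 0.0802, 'waist': 0.0772, 'F': np.float64(0.0191)}
100 [230.375  94.125] [318.375 261.375] {'c': array([ 0.5028, -0.0221]), 'yaw': 2.359, 'L': 0.1534, 'W': 0.0776, 'waist': 0.0549, 'F': np.float64(0.0054)}
```

Request:
apply_moves --motion '[{"x": -0.002,"y": 0.0,"z": 0.035,"ax": 0,"ay": 0,"az": -0.01},{"x": -0.005,"y": 0.0,"z": 0.07,"ax": 0,"ay": 0,"az": -0.015},{"x": -0.005,"y": 0.0,"z": 0.1,"ax": 0,"ay": 0,"az": -0.015},{"x": -0.005,"y": 0.0,"z": 0.125,"ax": 0,"ay": 0,"az": -0.015},{"x": -0.005,"y": 0.0,"z": 0.145,"ax": 0,"ay": 0,"az": -0.015},{"x": -0.005,"y": 0.0,"z": 0.16,"ax": 0,"ay": 0,"az": -0.015},{"x": -0.005,"y": 0.0,"z": 0.17,"ax": 0,"ay": 0,"az": -0.015},{"x": -0.005,"y": 0.0,"z": 0.176,"ax": 0,"ay": 0,"az": -0.015},{"x": -0.005,"y": 0.0,"z": 0.176,"ax": 0,"ay": 0,"az": -0.015},{"x": -0.005,"y": 0.0,"z": 0.176,"ax": 0,"ay": 0,"az": -0.015}]'

```text
t: 2.53
position: [0.5014, -0.0206, 0.026]
eef_rot: [3.141, 0.001, 2.356]
contact_force: [0.3, 0.1, 0.9]
opening: 0.0853
finger_force: 0.0
```

Request:
apply_moves --motion '[{"x": 0,"y": 0,"z": 0,"ax": 0,"ay": 0,"az": 0},{"x": 0,"y": 0,"z": 0,"ax": 0,"ay": 0,"az": 0},{"x": 0,"y": 0,"z": 0,"ax": 0,"ay": 0,"az": 0},{"x": 0,"y": 0,"z": 0,"ax": 0,"ay": 0,"az": 0},{"x": 0,"y": 0,"z": 0,"ax": 0,"ay": 0,"az": 0},{"x": 0,"y": 0,"z": 0,"ax": 0,"ay": 0,"az": 0},{"x": 0,"y": 0,"z": 0,"ax": 0,"ay": 0,"az": 0},{"x": 0,"y": 0,"z": 0,"ax": 0,"ay": 0,"az": 0},{"x": 0,"y": 0,"z": 0,"ax": 0,"ay": 0,"az": 0},{"x": 0,"y": 0,"z": 0,"ax": 0,"ay": 0,"az": 0},{"x": 0,"y": 0,"z": 0,"ax": 0,"ay": 0,"az": 0},{"x": 0,"y": 0,"z": 0,"ax": 0,"ay": 0,"az": 0}]' --fingers 30 --newtons 40

```text
t: 3.53
position: [0.5018, -0.0211, 0.0268]
eef_rot: [3.14, 0.001, 2.354]
contact_force: [-1.6, 0.5, 6.6]
opening: 0.0533
finger_force: 39.5
```

Request:
apply_moves --motion '[{"x": 0,"y": 0,"z": -0.01,"ax": 0,"ay": 0,"az": 0},{"x": 0,"y": 0,"z": -0.025,"ax": 0,"ay": 0,"az": 0},{"x": 0,"y": 0,"z": -0.05,"ax": 0,"ay": 0,"az": 0},{"x": 0,"y": 0,"z": -0.075,"ax": 0,"ay": 0,"az": 0},{"x": 0,"y": 0,"z": -0.1,"ax": 0,"ay": 0,"az": 0},{"x": 0,"y": 0,"z": -0.12,"ax": 0,"ay": 0,"az": 0},{"x": 0,"y": 0,"z": -0.13,"ax": 0,"ay": 0,"az": 0},{"x": 0,"y": 0,"z": -0.13,"ax": 0,"ay": 0,"az": 0},{"x": 0,"y": 0,"z": -0.13,"ax": 0,"ay": 0,"az": 0}]'

```text
t: 4.28
position: [0.5013, -0.021, 0.1552]
eef_rot: [3.141, 0.0, 2.355]
contact_force: [-0.8, 0.1, -1.9]
opening: 0.0534
finger_force: 40.5
```

```bash
python3 - <<'E'
from h import *
s=get_state();im=get_image('wrist');cv2.imwrite('pics/w3.png',im[:,:,::-1])
print(s['t'],s['position'],s['eef_rot'],s['opening'],s['finger_force'])
E
```

```text
4.2833 [ 0.50127646 -0.02104694  0.15524659] [3.14123221e+00 3.96728202e-04 2.35469000e+00] 0.05335638162358764 40.45124626092729
```

View pics/w3.png

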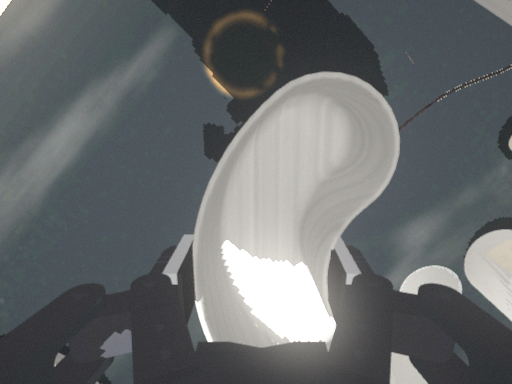

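The dish is held level across the waist: opening 53.4 mm, pads at (180,265) and (348,265). Next is a sideways viewing position beside the tray, turning on the way.

Request:
apply_moves --motion '[{"x": -0.005,"y": -0.003,"z": -0.02,"ax": 0,"ay": 0,"az": 0.06},{"x": -0.01,"y": -0.007,"z": -0.04,"ax": 0,"ay": 0,"az": 0.18},{"x": -0.015,"y": -0.01,"z": -0.05,"ax": 0,"ay": 0,"az": 0.3},{"x": -0.022,"y": -0.014,"z": -0.05,"ax": 0,"ay": 0,"az": 0.42},{"x": -0.03,"y": -0.018,"z": -0.05,"ax": 0,"ay": 0,"az": 0.54},{"x": -0.038,"y": -0.023,"z": -0.05,"ax": 0,"ay": 0,"az": 0.66},{"x": -0.046,"y": -0.028,"z": -0.05,"ax": 0,"ay": 0,"az": 0.78},{"x": -0.054,"y": -0.033,"z": -0.05,"ax": 0,"ay": 0,"az": 0.9},{"x": -0.062,"y": -0.037,"z": -0.05,"ax": 0,"ay": 0,"az": 1.02},{"x": -0.07,"y": -0.042,"z": -0.05,"ax": 0,"ay": 0,"az": 1.14},{"x": -0.078,"y": -0.047,"z": -0.05,"ax": 0,"ay": 0,"az": 1.26},{"x": -0.086,"y": -0.052,"z": -0.05,"ax": 0,"ay": 0,"az": 1.38},{"x": -0.094,"y": -0.057,"z": -0.05,"ax": 0,"ay": 0,"az": 1.5},{"x": -0.102,"y": -0.062,"z": -0.05,"ax": 0,"ay": 0,"az": 1.62},{"x": -0.11,"y": -0.067,"z": -0.05,"ax": 0,"ay": 0,"az": 1.74},{"x": -0.118,"y": -0.071,"z": -0.05,"ax": 0,"ay": 0,"az": 1.86},{"x": -0.125,"y": -0.075,"z": -0.05,"ax": 0,"ay": 0,"az": 1.98},{"x": -0.13,"y": -0.078,"z": -0.05,"ax": 0,"ay": 0,"az": 2.1},{"x": -0.134,"y": -0.08,"z": -0.05,"ax": 0,"ay": 0,"az": 2.22},{"x": -0.137,"y": -0.082,"z": -0.05,"ax": 0,"ay": 0,"az": 2.32}]'

```text
t: 6.0
position: [0.5392, -0.1761, 0.203]
eef_rot: [-3.14, 0.003, 0.029]
contact_force: [0.7, 0.8, -1.2]
opening: 0.0534
finger_force: 40.7
```

Request:
apply_moves --motion '[{"x": 0,"y": 0,"z": 0,"ax": 0,"ay": 0,"az": 0.1},{"x": 0,"y": 0,"z": 0,"ax": 0,"ay": 0,"az": 0.2},{"x": 0,"y": 0,"z": 0,"ax": 0,"ay": 0,"az": 0.27},{"x": 0,"y": 0,"z": 0,"ax": 0,"ay": 0,"az": 0.3},{"x": 0,"y": 0,"z": 0,"ax": 0,"ay": 0,"az": 0.3},{"x": 0,"y": 0,"z": 0,"ax": 0,"ay": 0,"az": 0.3},{"x": 0,"y": 0,"z": 0,"ax": 0,"ay": 0,"az": 0.3}]'

```text
t: 6.58
position: [0.5395, -0.1758, 0.2042]
eef_rot: [-3.142, 0.002, -0.264]
contact_force: [-0.2, 0.4, -1.4]
opening: 0.0532
finger_force: 40.8
```

```bash
python3 - <<'E'
from h import *
s=get_state();im=get_image('wrist');cv2.imwrite('pics/w4.png',im[:,:,::-1]);C=cam('wrist',s)
print(s['t'],s['position'],s['eef_rot'],s['joints'],s['opening'],proj(C,[.527,-.338,.024]))
E
```

```text
6.5833 [ 0.5394525  -0.1757918   0.20419492] [-3.14150708e+00  1.82015158e-03 -2.64355447e-01] [-3.15015789e-01  2.08782287e-01  2.55938367e-04  1.36409213e+00
 -6.70212320e-06  3.09093240e+00] 0.05318778833226392 [430.0927407  138.41373941]
```

View pics/w4.png

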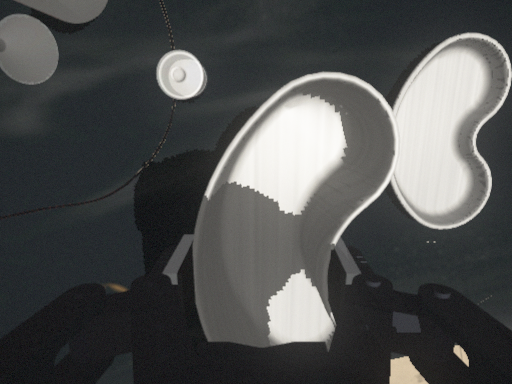

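Wrist view: tray at right, x 392–510, y 33–228, hollow at about (472,140) pointing right like the dish's. The dish hides a little of its bulge. I can locate it from the hollow side and the end extents.

```bash
python3 - <<'E'
from h import *
s=get_state();im=cv2.imread('pics/w4.png');C=cam('wrist',s)
for t in(80,100):
    c=mask2(im,(401,20,512,236),t);P=ray(C,c,.024)[:,:2];b=bean(P);print(t,c.min(0),c.max(0),b)
    x=np.array([np.cos(b['yaw']),np.sin(b['yaw'])]);n=np.array([-x[1],x[0]]);q=(P@x)
    m=(q.max()+q.min())/2
    # wall points on the hollow side near the waist
    w=P[(abs(q-m)<.008)];h=w@n; h=h[h<np.median(h)+0] if np.ptp(h)>.03 else h
    print('ctr',x*m+n*(h.max()*0+np.median(h[h<h.min()+.03])+.043),'hollow depth',np.median(h)-(P@n).min())
E
```

```text
80 [400.625  31.625] [511.375 229.625] {'c': array([ 0.5253, -0.3454]), 'yaw': -0.269, 'L': 0.1858, 'W': 0.1009, 'waist': 0.0722, 'F': np.float64(-0.0007)}
ctr [ 0.52699898 -0.33924859] hollow depth 0.023371708701330512
100 [400.625  31.875] [511.375 229.375] {'c': array([ 0.5254, -0.3453]), 'yaw': -0.271, 'L': 0.1853, 'W': 0.1007, 'waist': 0.0721, 'F': np.float64(-0.0009)}
ctr [ 0.52713394 -0.3390487 ] hollow depth 0.02341522183445688
```

Request:
apply_moves --motion '[{"x": 0.006,"y": 0.03,"z": 0,"ax": 0,"ay": 0,"az": 0},{"x": 0.012,"y": 0.065,"z": 0,"ax": 0,"ay": 0,"az": 0.005},{"x": 0.02,"y": 0.1,"z": 0.01,"ax": 0,"ay": 0,"az": 0.005},{"x": 0.026,"y": 0.135,"z": 0.02,"ax": 0,"ay": 0,"az": 0.005},{"x": 0.0305,"y": 0.1605,"z": 0.04,"ax": 0,"ay": 0,"az": 0.005},{"x": 0.0305,"y": 0.1605,"z": 0.07,"ax": 0,"ay": 0,"az": 0.005},{"x": 0.0305,"y": 0.1605,"z": 0.1,"ax": 0,"ay": 0,"az": 0.005},{"x": 0.0305,"y": 0.1605,"z": 0.12,"ax": 0,"ay": 0,"az": 0.005},{"x": 0.0305,"y": 0.1605,"z": 0.12,"ax": 0,"ay": 0,"az": 0.005},{"x": 0.0305,"y": 0.1605,"z": 0.12,"ax": 0,"ay": 0,"az": 0.005},{"x": 0.0305,"y": 0.1605,"z": 0.12,"ax": 0,"ay": 0,"az": 0.005}]'

```text
t: 7.55
position: [0.5279, -0.3391, 0.0868]
eef_rot: [3.141, -0.002, -0.27]
contact_force: [0.7, 0.1, -1.2]
opening: 0.0535
finger_force: 40.9
```

```bash
python3 - <<'E'
from h import *
s=get_state();im=get_image('wrist');cv2.imwrite('pics/w5.png',im[:,:,::-1]);C=cam('wrist',s)
p=np.array(s['position']);print(s['t'],p,s['eef_rot'],s['joints'])
x=np.array([np.cos(-.27),np.sin(-.27)])
print('dish end exp',proj(C,[*(p[:2]+.06*x),p[2]-.026+.05]),proj(C,[*(p[:2]+.077*x),p[2]-.026+.05]),'tray end',proj(C,[.527+.093*x[0],-.339+.093*x[1],.024]))
E
```

```text
7.55 [ 0.52791192 -0.33908334  0.08677322] [ 3.14107526e+00 -1.61726605e-03 -2.69758507e-01] [-5.70943796e-01  3.50310633e-01 -7.16865690e-02  1.14710117e+00
 -1.43418715e-05  2.84040777e+00]
dish end exp [262.36768009 122.91044886] [262.41484224  70.64432206] tray end [262.02895824  54.09937912]
```

View pics/w5.png

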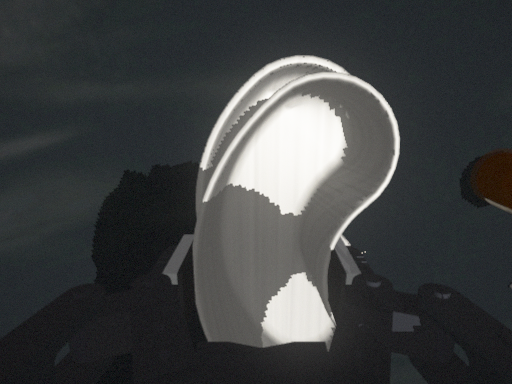

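The wrist view shows the dish rim end at row 72 (70.6 expected). The tray end shows at row 56 (54 expected), concentric with the dish and with the hollows on the same side. Lowering now.

Request:
apply_moves --motion '[{"x": 0,"y": 0,"z": 0.012,"ax": 0,"ay": 0,"az": 0},{"x": 0,"y": 0,"z": 0.024,"ax": 0,"ay": 0,"az": 0},{"x": 0,"y": 0,"z": 0.034,"ax": 0,"ay": 0,"az": 0},{"x": 0,"y": 0,"z": 0.042,"ax": 0,"ay": 0,"az": 0},{"x": 0,"y": 0,"z": 0.048,"ax": 0,"ay": 0,"az": 0},{"x": 0,"y": 0,"z": 0.052,"ax": 0,"ay": 0,"az": 0},{"x": 0,"y": 0,"z": 0.054,"ax": 0,"ay": 0,"az": 0},{"x": 0,"y": 0,"z": 0.054,"ax": 0,"ay": 0,"az": 0},{"x": 0,"y": 0,"z": 0.054,"ax": 0,"ay": 0,"az": 0}]'

```text
t: 8.35
position: [0.5274, -0.3389, 0.0315]
eef_rot: [3.141, -0.0, -0.27]
contact_force: [-0.0, -0.2, -1.6]
opening: 0.0533
finger_force: 40.9
```

Request:
apply_moves --motion '[{"x": 0,"y": 0,"z": 0.001,"ax": 0,"ay": 0,"az": 0},{"x": 0,"y": 0,"z": 0.002,"ax": 0,"ay": 0,"az": 0},{"x": 0,"y": 0,"z": 0.003,"ax": 0,"ay": 0,"az": 0},{"x": 0,"y": 0,"z": 0.003,"ax": 0,"ay": 0,"az": 0},{"x": 0,"y": 0,"z": 0.003,"ax": 0,"ay": 0,"az": 0}]'

```text
t: 8.77
position: [0.5276, -0.3391, 0.0298]
eef_rot: [3.141, -0.002, -0.27]
contact_force: [-2.6, 1.5, 5.4]
opening: 0.0536
finger_force: 41.5
```

Request:
apply_moves --motion '[{"x": 0,"y": 0,"z": 0,"ax": 0,"ay": 0,"az": 0},{"x": 0,"y": 0,"z": 0,"ax": 0,"ay": 0,"az": 0},{"x": 0,"y": 0,"z": 0,"ax": 0,"ay": 0,"az": 0},{"x": 0,"y": 0,"z": 0,"ax": 0,"ay": 0,"az": 0},{"x": 0,"y": 0,"z": 0,"ax": 0,"ay": 0,"az": 0},{"x": 0,"y": 0,"z": 0,"ax": 0,"ay": 0,"az": 0}]' --fingers 85

```text
t: 9.27
position: [0.5272, -0.3388, 0.0282]
eef_rot: [-3.142, 0.0, -0.27]
contact_force: [0.5, -0.5, 0.1]
opening: 0.0724
finger_force: 0.0
```

Request:
apply_moves --motion '[{"x": 0,"y": 0,"z": -0.01,"ax": 0,"ay": 0,"az": 0},{"x": 0,"y": 0,"z": -0.025,"ax": 0,"ay": 0,"az": 0},{"x": 0,"y": 0,"z": -0.05,"ax": 0,"ay": 0,"az": 0},{"x": 0,"y": 0,"z": -0.08,"ax": 0,"ay": 0,"az": 0},{"x": 0,"y": 0,"z": -0.115,"ax": 0,"ay": 0,"az": 0},{"x": 0,"y": 0,"z": -0.15,"ax": 0,"ay": 0,"az": 0},{"x": -0.02,"y": 0,"z": -0.18,"ax": 0,"ay": 0,"az": 0},{"x": -0.04,"y": 0,"z": -0.2,"ax": 0,"ay": 0,"az": 0},{"x": -0.04,"y": 0,"z": -0.2,"ax": 0,"ay": 0,"az": 0},{"x": -0.04,"y": 0,"z": -0.2,"ax": 0,"ay": 0,"az": 0},{"x": -0.04,"y": 0,"z": -0.2,"ax": 0,"ay": 0,"az": 0}]'

```text
t: 10.18
position: [0.4888, -0.3281, 0.2281]
eef_rot: [-3.142, -0.0, -0.27]
contact_force: [-0.4, -0.4, 0.4]
opening: 0.0725
finger_force: 0.0
```

```bash
python3 - <<'E'
from h import *
s=get_state();im=get_image('wrist');cv2.imwrite('pics/w6.png',im[:,:,::-1])
t=get_image('top');C=cam('top');P=ray(C,mask2(np.ascontiguousarray(t[:,:,::-1]),(160,146,204,212),50),.05)[:,:2]
print(s['t'],s['position'],s['opening'],cv2.minAreaRect(P.astype(np.float32)))
E
```

```text
10.1833 [ 0.48877378 -0.32814851  0.22808261] 0.07246677302668729 ((0.5139806866645813, 0.21984946727752686), (0.15638338029384613, 0.059298645704984665), 15.829950332641602)
```

View pics/w6.png

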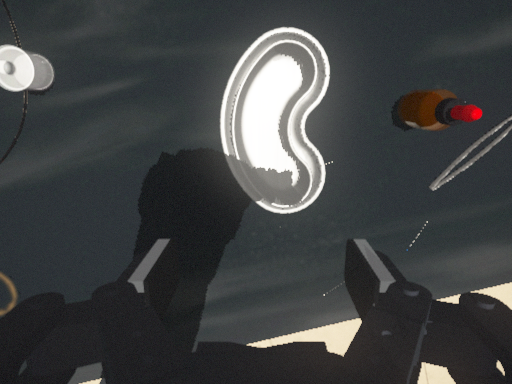

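The dish sits nested and concentric in the tray at about (275,120), flat and released. The oval dish is unmoved.

```bash
python3 -c "
from bench import *
print(finish_job())"
```

```text
the job is handed in; nothing more can be done
None
```

I set the steel kidney dish down nested and flat in the larger tray, with its curve following the tray's. It is released, the oval dish did not move, and I handed the job in at about 10 s of robot time; no verdict came back.

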